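Set the dose sleeve to 6 and lock it

TASK

Prepare the dosing stand for the next series: turn the scale sleeve on its leaning head until the 6 stands at the pointer and the sleeve has clicked into that notch. Then swing the lock lever below it fully home against its stop, so that the setting cannot change, and let go. Leave the bottle, the sample pot and the tip box beside it where they stand.

Things in the scene. Friction and masses are not known exactly. Their poses are not given: they have to be found in the camera images.
- doser: Dosing stand, fixed: round grey foot 124 mm across, 20 mm high, a bracket and a leaning aluminium head; 200 mm high in all. Origin: centre of the foot's underside; z up, -x is its front, roughly facing the robot. The head's axis leans 28 degrees from vertical towards the stand's -x: upward direction (-0.469, 0, 0.883) in the stand's axes; it passes 170 mm straight above the origin.
- sleeve_grip (a point): Centre of the sleeve's ribbed grip, on the head's axis, 170 mm straight above the foot's centre. The grip is a cylinder 50 mm across reaching 22 mm up (free end) and 30 mm down the axis from this point. z is the head's axis (upward); x, y turn with the sleeve. Each number is a click notch; about 0.15 N m turns it out of one, and let go within a few degrees of a notch it springs in.
- sleeve_base (a point): Point on the head's axis at the underside of the sleeve's dial, 54 mm below the grip centre along the axis. The dial (96 mm across, sloping up to the grip 22 mm above this point) bears black numbers 0 to 9, 20 degrees apart. Below it: a fixed collar 98 mm across with the black pointer at the stand's front, then, 10.5 to 26.5 mm down the axis, a dark lock ring 86 mm across. Axes as doser.
- sleeve (a joint): Turn of the sleeve, rad: number n is at the pointer at n x 0.349 (0 at 0.000, 6 at 2.094, 9 at 3.142; end stops just beyond 0 and 9). It grows as the sleeve turns anticlockwise seen from above along the axis. It starts at one of the numbers 0 to 3.
- lock_post (a point): Middle of the upright round post (15 to 18 mm across, 52 mm long) at the end of the dark steel lock lever. The post is parallel to the head's axis, 88 mm from it; this point lies 44 mm below the grip centre along the axis. The post reaches 20 mm above it (free end); the lever's arm (14 mm wide, 8 mm thick, running in to the lock ring) begins 24 mm below it.
- lock (a joint): Angle of the lock lever about the head's axis, rad: 0 = home (locked, at its stop, arm towards the stand's -y, the robot's right); grows to 0.9 as it swings anticlockwise seen from above, to the stand's rear, so locking pulls the post frontward. Starts open, 0.5 to 0.85. Moves with about 1 N at the post, stays where left. Comes home only if the sleeve sits in a notch, and then holds it.
- bottle_mid (a point): Bystander: clear bottle with blue cap, 56 mm across, 105 mm high, standing loose to the left of the stand; point at half height.
- pot_mid (a point): Bystander: sample pot with blue lid, 51 mm across, 59 mm high, loose, to the right of the stand beside the black case; point at half height.
- tips_mid (a point): Bystander: closed blue pipette tip box, 91 x 122 x 64 mm, loose, behind and to the right of the stand; point at half height.
Mind the look-alikes: they are no part of the job. Of the things that look like the doser, the smaller one is meant.

How it is judged:
By the outcome, as a careful person would: the job done as asked, in the order asked, and still so for the second after the job is handed in, with the robot touching nothing.
It also fails if it takes over 54 s, if anything falls off the work surface, if the arm or the gripper's body presses on something with over 40 N, if the wrist force passes 120 N, or if a joint passes its speed limit or range.

ROBOT

A 7-joint arm with a two-finger parallel gripper is mounted at the origin on the work surface; the furniture and walls round the work are solid. World frame = base frame: x ahead of the robot, y to its left, z up, the work surface at z = 0. Lengths are in mm, angles in rad, forces in N, time in s.
With the tool pointing down it reaches from about 350 to 900 mm from the base axis. Payload 8.1 kg.
Tool frame: the origin (TCP) lies at the centre of the arm's flange, where the gripper is bolted on; the fingertips stand 178 mm ahead of it and the grasp point (between the pads) lies 159 mm ahead of it; z points along the fingers, y is the line along which they close (so a half turn about z gives the same grasp; the last joint's range is limited). The gripper opens to 92 mm and grips with 3 to 60 N. Pads are 19 mm wide; open, the fingers measure 130 mm over their backs; the gripper's body (75 mm by 190 mm) begins 47 mm behind the grasp point.
Start: joints at [1.173, 0.434, 0.025, 1.573, -0.012, 1.134, -0.075], TCP at [181.568, -598.052, 404.742] pointing down, gripper open.
Joint ranges: [-2.62, 2.62], [-0.44, 2.09], [-1.27, 1.32], [0.08, 2.57], [-1.32, 4.46], [0.12, 2], [-2.74, 2.74]. Speed limits (rad/s): [2.22, 2.22, 3.01, 3.01, 3.14, 3.14, 3.14].

INTERFACE

Orientations are given as a unit quaternion [w, x, y, z].
In Python, from station import ctrl gives the robot as it stands. The module is installed in compiled form; this text tells all that it offers.
- The arm moves only by the tool jog_arm, never from a script. Its argument "increments" is a list of rows, each a list of 2 entries, a list of its own where there are three numbers: the shift along the tool's x, y, z in cm, then the turn, a rotation vector about the tool's x, y, z in degrees. In form: [[[tx, ty, tz], [rx, ry, rz]], ...]. A call has 1 to 10 rows; each row is the pose to reach, as a shift and turn from the pose commanded when the call began, along the tool's axes at that moment; what a row does not reach only later rows make up. A row lasts 1/10 s, in which the tool goes at most 50 mm and 8.59 degrees, less where a joint would pass 70% of its speed; a pose out of reach is approached as far as the arm can. A call with a gripper value outside its range is refused whole. "claw" is the gripper's target within -1 to 1 (fully open at 1, half-way at 0, shut at -1), set as the call begins (left out, the last holds). The fingers move at their own pace and stop on an object; the grip force is fixed at half the most. Time passes only in rows, so rows that repeat a pose let the fingers close. It gives the time, the measured TCP pose, the force, the opening and the grip force at its end, in the units of the state.
- ctrl.get_obs(): the state, without advancing time (a new reading comes with each control period).
- ctrl.capture(name): name is "scene" or "side" or "wrist"; returns a dict with "pixels" (400x640x3 uint8, red, green, blue), "depth" (400x640 float32, mm along the optical axis (not along the pixel's ray), 0 where there is no reading), "vertical_fov" (degrees; the focal length in pixels is half the picture's height over the tangent of half this angle, whatever the lens; pixels are square), "cx", "cy" (the principal point, pixels), "R" (3x3) and "t" (3): a world point X has camera coordinates R X + t; the wrist camera has in their place "hand_eye" (4x4, takes a point from camera to tool coordinates, whose origin is the TCP and whose axes are the flange's). Camera axes: x right, y down, z forward; pixel columns grow to the right and rows downward; lengths in mm; the calibration is good to about 2 mm. The wrist camera is an equidistant fisheye: a pixel r from the principal point sees the ray r / f radians off the axis. A picture is of the moment at which its call begins: read the wrist's pose just before it.
- ctrl.sign_off(): hands the job in; it is judged then, once.
Trained networks look in the newest picture that a camera, given by its name, has taken for a name from the list of things; names that differ only in an ending like _2 or _b are one class to them, and where a whole thing is asked for, a point or a joint stands for the part that bears it (a point fixed in the world has none). Each returns a list of dicts, best first, with "score" (0 to 1); they miss things now and then, are a little off and sometimes report something else, mostly with a low value. They report only what shows in the picture. A call takes as long as a camera call. They do not tell look-alikes from the thing itself.
- ctrl.find_in(label, camera): "location" ([x, y, z] in mm, in the coordinates of the camera as it stood for that picture, good to about 4 mm: the middle of the surface that is visible of it).
- ctrl.regions_of(label, camera): "region" (400x640 bool, what is visible of it).
- ctrl.tip_of(label, camera): "location" ([x, y, z] in mm, in the coordinates of the camera as it stood for that picture, good to about 4 mm: a listed point, or the origin of a listed thing).
The state is a dict: "time_s": time; "q": joint angles; "joint_vel": joint speeds; "effort": joint torques, N m; "eef_pos": TCP position; "orientation": TCP orientation; "contact_force": force on the tool from outside, world axes, zero at the start; "ft_torque": the same for the moment, N m; "width": finger opening in mm; "grip_force": force on a finger pad.
Only numpy, scipy, OpenCV 4.12 (cv2) and the standard library are available. Lean on these libraries where they do the work, as an engineer would, in place of code of your own. Each camera call takes 0.05 s, during which the arm holds its last target. There are 200 camera calls.

## Working session

There is one attempt and no reset: what is moved stays moved. The work goes in short steps, Python scripts to look and compute and a tool call to move; the robot and the scene stay as the last step left them, time stands still between calls to the robot, and variables do not carry over. Pictures are saved under pics/ and viewed, at most 10 in all, crops included, and the job is handed in when it is done.

Besides the shell and the picture viewer there is one more tool, called as name(argument=value, ...), one argument or row to a line, values as JSON. jog_arm: Moves the arm, as the interface text tells. Its arguments: {"type":"object","properties":{"increments":{"type":"array"},"claw":{"type":"number"}},"required":["increments"]}

```bash
mkdir -p pics; cat > h.py <<'E'
import numpy as np, cv2
from station import ctrl
from scipy.spatial.transform import Rotation as Ro
def cap(n,save=None):
    o=ctrl.get_obs(); c=ctrl.capture(n)
    if save: cv2.imwrite('pics/'+save,c['pixels'][:,:,::-1])
    return o,c
def RT(o):
    w,x,y,z=o['orientation']; return Ro.from_quat([x,y,z,w]).as_matrix(),np.array(o['eef_pos'])
def toW(p,o,c):
    p=np.asarray(p,float)
    if 'R' in c: return (p-np.array(c['t']))@np.array(c['R'])
    H=np.array(c['hand_eye']); R,t=RT(o); return (p@H[:3,:3].T+H[:3,3])@R.T+t
E
cat > a.py <<'E'
from h import *
np.set_printoptions(precision=1,suppress=True)
print(ctrl.get_obs())
for n in ['scene','side','wrist']:
    o,c=cap(n,n+'0.png')
    print(n, c['vertical_fov'],c['cx'],c['cy'])
    if 'R' in c: print('cam at',-np.array(c['R']).T@np.array(c['t']))
    for l in ['doser','sleeve_grip','sleeve_base','lock_post','bottle_mid','pot_mid','tips_mid']:
        print(l,[(round(d['score'],2),toW(d['location'],o,c)) for d in ctrl.tip_of(l,n)[:4]])
E
python3 a.py
```

```text
{'time_s': 0.0, 'q': array([ 1.2,  0.4,  0. ,  1.6, -0. ,  1.1, -0.1]), 'joint_vel': array([-0.,  0.,  0.,  0.,  0.,  0., -0.]), 'effort': array([  0. , -66.8,   1. , -31.4,  -0.1,   0. ,   0. ]), 'eef_pos': array([ 181.5, -597.8,  403.9]), 'orientation': array([-0. ,  1. ,  0.1, -0. ]), 'contact_force': array([-0.7,  0.6,  0.2]), 'ft_torque': array([ 0., -0., -0.]), 'grip_force': 0.0, 'width': 92.00386928753372}
scene 55.44601647290364 318.03016951946444 199.31538128680447
cam at [-221.7  791.4  495.6]
doser [(0.74, array([431.2, 190.3,  -0.5]))]
sleeve_grip [(0.87, array([160.1, 307.3, 229.7])), (0.72, array([432.8, 191.7, 168.2]))]
sleeve_base [(0.96, array([457.4, 206.8, 122.2])), (0.58, array([192.5, 323.5, 164.2])), (0.38, array([529.5, 188.1, 162.3]))]
lock_post [(0.54, array([531.6, 191.4, 164. ]))]
bottle_mid [(0.56, array([422.4, 433.5,  50.7]))]
pot_mid [(0.57, array([421.8, 434.9,  55.6]))]
tips_mid [(0.55, array([513.5,  40. ,  38. ]))]
side 52.41754352290585 325.2997309530599 195.6379083268012
cam at [  99.5 1131.8  707.1]
doser [(0.69, array([439.3, 189.6,  -3.5])), (0.66, array([165.7, 309.2,  -3.1]))]
sleeve_grip [(0.71, array([161.7, 308.5, 223.6])), (0.6, array([434.6, 185.3, 166.5]))]
sleeve_base [(0.92, array([189.6, 323.4, 160.2])), (0.86, array([457.8, 206.7, 119.7]))]
lock_post [(0.72, array([229.6, 211.6, 171.5])), (0.49, array([532.7, 185.4, 161.4]))]
bottle_mid [(0.69, array([426.4, 433.6,  47.9])), (0.66, array([441.1, 186.7,  -2.9]))]
pot_mid [(0.68, array([395.4,  34.6,  25.6]))]
tips_mid [(0.44, array([513.3,  37.4,  28.4]))]
wrist 65.70646984690485 316.48534408227295 198.53158853344357
doser []
sleeve_grip []
sleeve_base []
lock_post []
bottle_mid []
pot_mid []
tips_mid []
```

View images.

View pics/scene0.png

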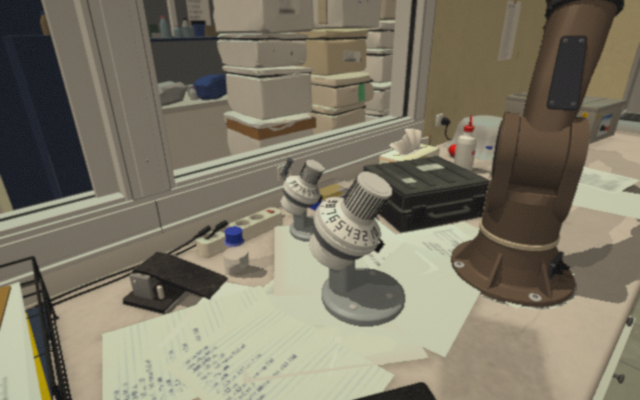

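View pics/side0.png

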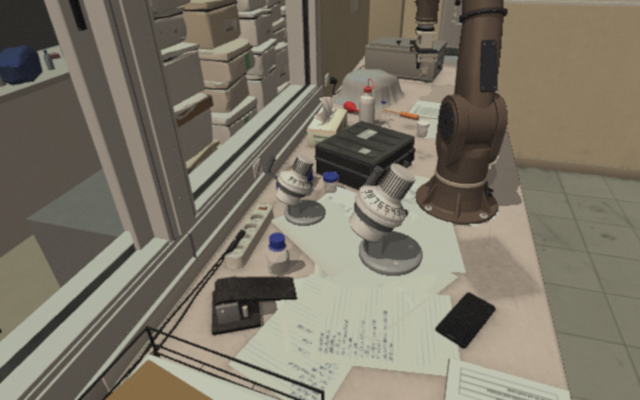

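```bash
cat >> h.py <<'E'
def cloud(c):
    d=c['depth'];h,w=d.shape;f=h/2/np.tan(np.radians(c['vertical_fov'])/2)
    v,u=np.mgrid[:h,:w];P=np.stack([(u-c['cx'])/f*d,(v-c['cy'])/f*d,d],-1)
    return (P-np.array(c['t']))@np.array(c['R'])
def step(p,R,o=None):
    "cm shift, deg rotvec in tool axes from measured pose"
    R0,t=RT(o or ctrl.get_obs()); s=R0.T@(np.array(p)-t)/10; r=np.degrees(Ro.from_matrix(R0.T@R).as_rotvec())
    print('shift cm',s.round(2),'rot deg',r.round(2),'rows',np.ceil(max(np.linalg.norm(s)/5,np.linalg.norm(r)/8.59)))
E
python3 - <<'E'
from h import *
np.set_printoptions(precision=2,suppress=True)
o=ctrl.get_obs(); print(RT(o)[0])
_,w=cap('wrist'); print(w['hand_eye'])
for n in ['scene','side']:
    _,c=cap(n); P=cloud(c)
    for l in ['doser','sleeve','lock','bottle_mid','pot_mid','tips_mid']:
        for r in ctrl.regions_of(l,n)[:3]:
            m=r['region']&(c['depth']>0); Q=P[m]
            print(n,l,round(r['score'],2),m.sum(),np.percentile(Q,2,axis=0),np.percentile(Q,98,axis=0))
    # max heights in coarse grid near work
    Q=P[c['depth']>0]
    for x in range(300,900,50):
        row=[]
        for y in range(-300,500,50):
            s=Q[(Q[:,0]>=x)&(Q[:,0]<x+50)&(Q[:,1]>=y)&(Q[:,1]<y+50)]
            row.append(int(np.percentile(s[:,2],99)) if len(s)>5 else -1)
        print(x,row)
E
```

```text
[[ 0.96  0.29  0.  ]
 [ 0.29 -0.96 -0.  ]
 [ 0.    0.   -1.  ]]
[[ 0.   -0.96 -0.28 75.24]
 [ 1.    0.   -0.   -0.12]
 [ 0.   -0.28  0.96 18.87]
 [ 0.    0.    0.    1.  ]]
scene doser 0.77 2106 [403.21 175.2   11.37] [528.67 253.08 193.48]
scene doser 0.66 9426 [ 85.38 240.87   5.89] [239.28 387.52 256.96]
scene sleeve 0.79 3729 [123.96 273.91 136.72] [240.78 381.62 261.58]
scene lock 0.9 305 [152.63 337.74 113.1 ] [227.97 383.55 160.19]
scene lock 0.63 265 [419.81 134.79  82.53] [584.28 252.59 179.73]
scene pot_mid 0.34 960 [394.58 410.37   0.08] [448.32 458.61 104.84]
scene tips_mid 0.63 512 [467.28 -14.29   5.75] [549.55 101.18  64.63]
300 [115, 119, 120, 119, 119, 119, 115, 3, -1, -1, -1, 5, 4, 7, 7, 5]
350 [118, 118, 119, 119, 118, 119, 5, -1, -1, -1, 21, 4, 6, 7, 63, 44]
400 [-1, -1, 115, 118, 118, 115, -1, -1, -1, 198, 194, 136, 7, 1, 105, 101]
450 [82, -1, -1, -1, 115, 112, 64, 64, 63, 48, 162, 138, 1, 1, 2, 1]
500 [120, -1, -1, -1, -1, 64, 64, 64, 28, 182, 145, 43, 43, 65, 69, 59]
550 [160, 164, 164, 164, 165, 167, 169, 169, 169, 164, 165, 164, 161, 158, 158, 536]
600 [171,
[... 1452 characters left out ...]
132, 5, 0, 103, 96]
450 [81, -1, -1, 111, 114, 93, 47, 28, 18, 187, 170, 135, 5, 0, 0, 0]
500 [119, 0, 1, -1, -1, 62, 63, -1, 1, 178, 141, 42, 42, 63, 68, 58]
550 [143, 142, 143, 143, 143, 143, 143, 144, 143, 143, 143, 143, 144, 144, 144, 608]
600 [171, 170, 170, 170, 170, 170, 170, 171, 171, 170, 170, 171, 170, 170, 170, 612]
650 [166, 166, 167, 167, 166, 165, 167, 168, 166, 166, 166, 167, 167, 167, -1, -1]
700 [157, 157, 157, 157, 157, 157, 157, 157, 157, 158, 157, 157, 156, -1, -1, -1]
750 [-1, -1, -1, -1, -1, -1, -1, -1, -1, -1, -1, -1, -1, -1, -1, -1]
800 [-1, -1, -1, -1, -1, -1, -1, -1, -1, -1, -1, -1, -1, -1, -1, -1]
850 [-1, -1, -1, -1, -1, -1, -1, -1, -1, -1, -1, -1, -1, -1, -1, -1]
```

jog_arm(
  increments=[
    [[39,-25,-7],[0,0,-80]],
    [[39,-25,-7],[0,0,-80]],
    [[39,-25,-7],[0,0,-80]],
    [[39,-25,-7],[0,0,-80]],
    [[39,-25,-7],[0,0,-80]],
    [[39,-25,-7],[0,0,-80]],
    [[39,-25,-7],[0,0,-80]],
    [[39,-25,-7],[0,0,-80]],
    [[39,-25,-7],[0,0,-80]],
    [[39,-25,-7],[0,0,-80]],
  ],
)

```text
time_s: 2.95
eef_pos: [485.0, -240.7, 475.9]
orientation: [0.001, 0.659, 0.752, 0.002]
contact_force: [-0.4, -0.4, -0.5]
width: 91.7
grip_force: 0.0
```

```bash
cat >> h.py <<'E'
def frame(psi,tilt=28,th=0):
    "tool R: z=-axis of head at stand yaw psi(deg); tool x at stand front turned by th deg anticlockwise seen from above"
    Y=Ro.from_euler('z',psi,degrees=True); t=np.radians(tilt)
    u=Y.apply([-np.sin(t),0,np.cos(t)]); f=Y.apply([-np.cos(t),0,-np.sin(t)])
    x=Ro.from_rotvec(np.radians(th)*u).apply(f); z=-u
    return np.stack([x,np.cross(z,x),z],1),u
E
python3 - <<'E'
from h import *
o=ctrl.get_obs(); print(o['time_s'],o['q'].round(2),o['eef_pos'],RT(o)[0].round(2))
R,u=frame(35); step(np.array([434,190,170])+260*u,R,o)
E
```

```text
2.95 [ 0.7   0.28 -0.44  1.64  0.12  1.24  0.37] [ 484.95117176 -240.67327053  475.90722633] [[-0.13  0.99  0.  ]
 [ 0.99  0.13  0.  ]
 [ 0.    0.   -1.  ]]
shift cm [ 37.73 -10.24   7.64] rot deg [ -28.43  -17.23 -114.75] rows 14.0
```

jog_arm(
  increments=[
    [[38,-10,4],[-14,-9,-58]],
    [[38,-10,4],[-14,-9,-58]],
    [[38,-10,4],[-14,-9,-58]],
    [[38,-10,4],[-14,-9,-58]],
    [[38,-10,4],[-14,-9,-58]],
    [[38,-10,4],[-14,-9,-58]],
    [[38,-10,4],[-14,-9,-58]],
    [[38,-10,4],[-14,-9,-58]],
    [[38,-10,4],[-14,-9,-58]],
  ],
)

```text
time_s: 3.85
eef_pos: [334.9, 124.0, 434.8]
orientation: [0.134, 0.209, 0.968, 0.038]
contact_force: [0.5, -1.2, 0.0]
width: 91.7
grip_force: 0.0
```

```bash
python3 - <<'E'
from h import *
o=ctrl.get_obs(); print(o['time_s'],o['q'].round(2),o['eef_pos'],RT(o)[0].round(2))
R,u=frame(35); step(np.array([434,190,170])+260*u,R,o)
E
```

```text
3.85 [ 0.47 -0.11 -0.91  2.15  0.02  0.8   0.69] [334.94909674 123.96756648 434.78258449] [[-0.88  0.39  0.28]
 [ 0.41  0.91  0.02]
 [-0.24  0.13 -0.96]]
shift cm [ 0.78 -0.85  3.35] rot deg [-14.73  -8.76 -56.9 ] rows 7.0
```

jog_arm(
  increments=[
    [[0.8,-0.8,3.4],[-15,-9,-57]],
    [[0.8,-0.8,3.4],[-15,-9,-57]],
    [[0.8,-0.8,3.4],[-15,-9,-57]],
    [[0.8,-0.8,3.4],[-15,-9,-57]],
    [[0.8,-0.8,3.4],[-15,-9,-57]],
    [[0.8,-0.8,3.4],[-15,-9,-57]],
    [[0.8,-0.8,3.4],[-15,-9,-57]],
    [[0.8,-0.8,3.4],[-15,-9,-57]],
  ],
)

```text
time_s: 4.65
eef_pos: [336.6, 115.5, 399.0]
orientation: [0.233, -0.291, 0.925, 0.074]
contact_force: [-0.0, -0.4, -0.4]
width: 91.9
grip_force: 0.0
```

```bash
python3 - <<'E'
from h import *
np.set_printoptions(precision=1,suppress=True)
R,u=frame(35); step(np.array([434,190,170])+260*u,R)
o,c=cap('wrist','w1.png'); print(o['time_s'],o['q'].round(2),o['eef_pos'])
for l in ['doser','sleeve_grip','sleeve_base','lock_post']:
    print(l,[(round(d['score'],2),toW(d['location'],o,c)) for d in ctrl.tip_of(l,'wrist')[:4]])
E
```

```text
shift cm [-0.1  0.5 -0. ] rot deg [ 0.   0.3 -0.1] rows 1.0
4.65 [ 0.2 -0.1 -0.6  2.3 -0.4  0.5  2.1] [336.6 115.5 399. ]
doser [(0.87, array([434.4, 195.6,  -2.9])), (0.65, array([163.6, 308.2,   1. ]))]
sleeve_grip [(0.95, array([437.4, 191.1, 173.3]))]
sleeve_base [(0.96, array([190.2, 318.8, 161.6]))]
lock_post [(0.91, array([532. , 187.5, 162.9])), (0.81, array([229.2, 208.6, 179.6]))]
```

View pics/w1.png

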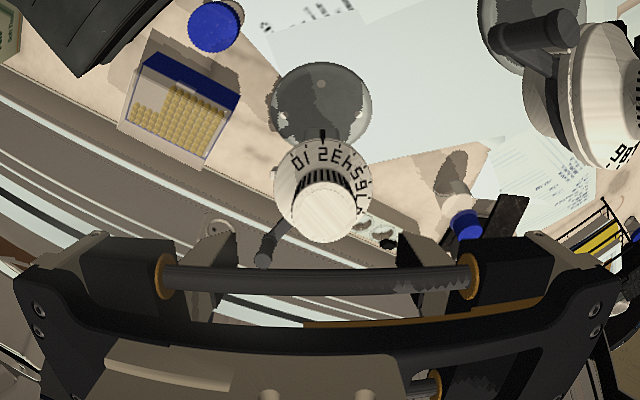

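```bash
cat > fit.py <<'E'
from h import *
from scipy.optimize import least_squares
np.set_printoptions(precision=2,suppress=True)
o,c=cap('wrist')
im=c['pixels'][:,:,::-1]
cv2.imwrite('pics/w1c.png',cv2.resize(im[110:250,250:400],None,fx=4,fy=4,interpolation=cv2.INTER_CUBIC))
d=c['depth'];h,w=d.shape;f=h/2/np.tan(np.radians(c['vertical_fov'])/2)
v,u=np.mgrid[:h,:w];X=(u-c['cx']);Y=(v-c['cy']);r=np.hypot(X,Y)+1e-9;a=r/f
P=np.stack([X/r*np.tan(a)*d,Y/r*np.tan(a)*d,d],-1)
W=toW(P.reshape(-1,3),o,c).reshape(h,w,3)
m=(d>0)&(np.linalg.norm(W-[434,190,165],axis=-1)<60)&(W[...,2]>100)
Q=W[m]
def model(p,Q):
    R,ax=frame(p[2]); g=np.array([p[0],p[1],170+p[3]]); e=Q-g; s=e@ax; rho=np.linalg.norm(e-np.outer(s,ax),axis=1)
    return s,rho
def res(p):
    s,rho=model(p,Q)
    top=np.where(rho<26,s-22,99.); cyl=np.where((s<23)&(s>-32),rho-25,99.)
    # dial cone from r48 at s=-54 to r~25 at s=-32
    n=np.array([22,23.])/np.hypot(22,23); cone=np.where(s<-25,(rho-48)*n[0]+(s+54)*n[1],99.)
    k=np.stack([top,cyl]); b=np.abs(k).argmin(0); return k[b,np.arange(len(s))]
best=least_squares(res,[435,190,35,0],loss='soft_l1',f_scale=2)
print(len(Q),best.x,np.median(np.abs(best.fun)))
s,rho=model(best.x,Q)
for lo in range(-60,26,6):
    k=(s>=lo)&(s<lo+6); print(lo,k.sum(),np.percentile(rho[k],[5,50,95]) if k.sum() else '')
E
python3 fit.py
```

```text
7379 [435. 190.  35.   0.] 2.8406541384790387
-60 0 
-54 0 
-48 470 [41.47 44.85 47.63]
-42 1722 [34.17 40.1  45.47]
-36 1214 [26.01 31.25 36.82]
-30 160 [23.75 25.73 28.32]
-24 49 [23.38 24.8  26.06]
-18 61 [23.99 25.43 26.84]
-12 62 [23.91 25.58 27.2 ]
-6 87 [23.82 25.36 26.74]
0 82 [23.82 25.36 26.79]
6 81 [23.83 25.34 26.89]
12 112 [23.72 25.49 26.75]
18 1651 [ 7.02 20.47 25.41]
24 1628 [ 4.77 14.87 23.23]
```

View pics/w1c.png

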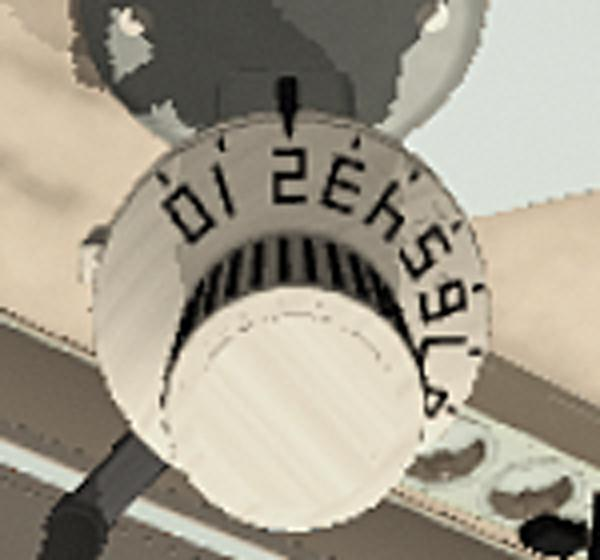

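```bash
cat >> fit.py <<'E'
from scipy.optimize import minimize
def cost(p):
    s,rho=model(p,Q)
    dt=np.hypot(s-22,np.maximum(rho-25,0)); dc=np.hypot(rho-25,np.maximum(0,np.maximum(s-22,-30-s)))
    dcn=np.abs((rho-48)*.69+(s+54)*.72)
    dd=np.minimum(np.minimum(dt,dc),99); w=s>-28
    return np.sum(np.minimum(dd,6)[w]**2)/w.sum()
for wt in [0]:
    b=minimize(cost,[435,190,35,0],method='Nelder-Mead',options=dict(xatol=.01,fatol=1e-5,maxiter=2000)); print(b.x,b.fun)
k=s>15; T=Q[k]; ctr=T.mean(0); n=np.linalg.svd(T-ctr)[2][2]; print('top centroid',(T.min(0)+T.max(0))/2,'normal',n*np.sign(n[2]),frame(35)[1])
ax=frame(b.x[2])[1]; print('grip from top',(T.min(0)+T.max(0))/2-22*ax)
E
python3 fit.py | tail -4
```

```text
24 1642 [ 4.82 15.03 23.05]
[433.1  190.52  36.23   1.68] 0.4528610711021344
top centroid [424.25 184.7  187.02] normal [-0.4  -0.29  0.87] [-0.38 -0.27  0.88]
grip from top [432.58 190.81 167.6 ]
```

```bash
cat >> h.py <<'E'
G=np.array([433.,190.5,171.]); PSI=36
E
python3 - <<'E'
from h import *
R,u=frame(PSI,28,-85); step(G+230*u,R)
E
```

```text
shift cm [-0.02  0.36  2.85] rot deg [-0.18  0.57 83.81] rows 10.0
```

jog_arm(
  increments=[
    [[0,0.4,2.8],[0,0.6,84]],
    [[0,0.4,2.8],[0,0.6,84]],
    [[0,0.4,2.8],[0,0.6,84]],
    [[0,0.4,2.8],[0,0.6,84]],
    [[0,0.4,2.8],[0,0.6,84]],
    [[0,0.4,2.8],[0,0.6,84]],
    [[0,0.4,2.8],[0,0.6,84]],
    [[0,0.4,2.8],[0,0.6,84]],
    [[0,0.4,2.8],[0,0.6,84]],
    [[0,0.4,2.8],[0,0.6,84]],
  ],
)

```text
time_s: 6.0
eef_pos: [345.1, 127.2, 374.5]
orientation: [0.118, 0.407, 0.881, 0.21]
contact_force: [0.3, 0.4, 0.4]
width: 91.8
grip_force: 0.0
```

```bash
python3 - <<'E'
from h import *
o=ctrl.get_obs(); print(o['q'].round(2))
R,u=frame(PSI,28,-85); step(G+230*u,R); step(G+159*u,R)
E
```

```text
[ 0.34 -0.03 -0.74  2.33 -0.34  0.38  0.59]
shift cm [-0.04  0.01  0.05] rot deg [-0.13  0.07 -0.52] rows 1.0
shift cm [-0.04  0.02  7.15] rot deg [-0.13  0.07 -0.52] rows 2.0
```

jog_arm(
  increments=[
    [[0,0,2],[0,0,0]],
    [[0,0,4],[0,0,0]],
    [[0,0,5.5],[0,0,0]],
    [[0,0,6.5],[0,0,0]],
    [[0,0,7.1],[0,0,0]],
    [[0,0,7.1],[0,0,0]],
  ],
)

```text
time_s: 6.6
eef_pos: [372.0, 147.0, 311.1]
orientation: [0.118, 0.404, 0.883, 0.209]
contact_force: [0.4, 0.7, 0.3]
width: 91.8
grip_force: 0.0
```

```bash
python3 - <<'E'
from h import *
o=ctrl.get_obs(); print(o['q'].round(2))
R,u=frame(PSI,28,-85); step(G+159*u,R)
E
```

```text
[ 0.08  0.15 -0.6   2.37  0.15  0.16  0.08]
shift cm [-0.07  0.04 -0.02] rot deg [-0.19 -0.   -0.14] rows 1.0
```

jog_arm(
  increments=[
    [[0,0,0],[0,0,0]],
    [[0,0,0],[0,0,0]],
    [[0,0,0],[0,0,0]],
    [[0,0,0],[0,0,0]],
    [[0,0,0],[0,0,0]],
    [[0,0,0],[0,0,0]],
    [[0,0,0],[0,0,0]],
    [[0,0,0],[0,0,0]],
  ],
  claw=-1,
)

```text
time_s: 7.4
eef_pos: [372.2, 146.8, 311.9]
orientation: [0.119, 0.404, 0.883, 0.21]
contact_force: [-0.3, -1.0, 4.3]
width: 49.8
grip_force: 30.0
```

jog_arm(
  increments=[
    [[0,0,0],[0,0,-5]],
    [[0,0,0],[0,0,-11]],
    [[0,0,0],[0,0,-17]],
    [[0,0,0],[0,0,-23]],
    [[0,0,0],[0,0,-29]],
    [[0,0,0],[0,0,-35]],
    [[0,0,0],[0,0,-40]],
    [[0,0,0],[0,0,-40]],
  ],
)

```text
time_s: 8.2
eef_pos: [372.1, 146.6, 311.8]
orientation: [0.184, 0.076, 0.968, 0.156]
contact_force: [-1.6, -1.4, 5.6]
width: 49.7
grip_force: 30.0
```

```bash
python3 - <<'E'
from h import *
o=ctrl.get_obs(); print(o['q'].round(2),o['ft_torque'])
R,u=frame(PSI,28,-5); step(G+159*u,R)
E
```

```text
[ 0.24  0.18 -0.77  2.36  0.37  0.18  0.57] [-0.42306078  0.08351394 -0.1354365 ]
shift cm [-0.04 -0.    0.06] rot deg [ -0.13  -0.06 -39.96] rows 5.0
```

jog_arm(
  increments=[
    [[0,0,0],[0,0,-6]],
    [[0,0,0],[0,0,-12]],
    [[0,0,0],[0,0,-18]],
    [[0,0,0],[0,0,-24]],
    [[0,0,0],[0,0,-30]],
    [[0,0,0],[0,0,-36]],
    [[0,0,0],[0,0,-40]],
    [[0,0,0],[0,0,-40]],
    [[0,0,0],[0,0,-40]],
  ],
)

```text
time_s: 9.1
eef_pos: [372.2, 146.3, 311.8]
orientation: [0.226, -0.258, 0.936, 0.084]
contact_force: [-0.7, -3.0, 5.6]
width: 49.6
grip_force: 30.0
```

```bash
python3 - <<'E'
from h import *
R,u=frame(PSI,28,-5); step(G+159*u,R)
o,c=cap('wrist'); print(o['q'].round(2),o['ft_torque'])
cv2.imwrite('pics/w2.png',c['pixels'][:,:,::-1])
E
```

```text
shift cm [-0.03  0.    0.06] rot deg [-0.14 -0.12 -0.15] rows 1.0
[ 0.38  0.21 -0.94  2.35  0.6   0.21  1.05] [-0.6450327  -0.20119185 -0.32661176]
```

View pics/w2.png

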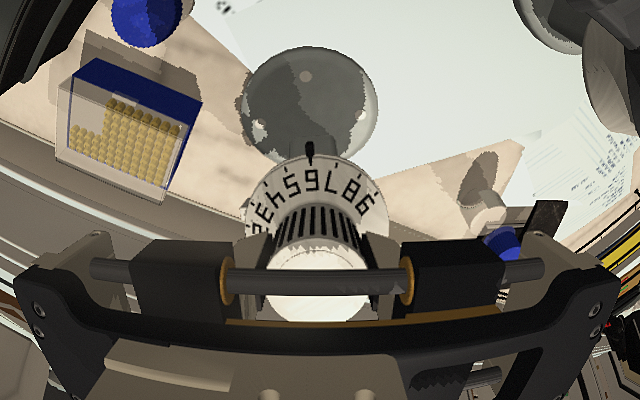

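jog_arm(
  increments=[
    [[0,0,0],[0,0,0]],
    [[0,0,0],[0,0,0]],
    [[0,0,0],[0,0,0]],
    [[0,0,0],[0,0,0]],
    [[0,0,-1.5],[0,0,0]],
    [[0,0,-3.5],[0,0,0]],
    [[0,0,-6],[0,0,0]],
    [[0,0,-9],[0,0,0]],
    [[0,0,-10],[0,0,0]],
  ],
  claw=1,
)

```text
time_s: 10.05
eef_pos: [340.9, 111.6, 369.1]
orientation: [0.203, -0.248, 0.945, 0.061]
contact_force: [-0.8, -0.5, -0.8]
width: 91.8
grip_force: 0.0
```

```bash
cat >> h.py <<'E'
def post(a,lift=0,th=None):
    "tool pose with grasp point `lift` mm above lock_post at lock angle a"
    _,u=frame(PSI); f=frame(PSI)[0][:,0]; Y=np.cross(u,-f)
    p=G-44*u+88*(np.sin(a)*-f-np.cos(a)*Y)
    R,_=frame(PSI,28,np.degrees(a)-90 if th is None else th)
    return p+(lift+159)*u,R,p
def lockang(w):
    _,u=frame(PSI); f=frame(PSI)[0][:,0]; Y=np.cross(u,-f); e=np.array(w)-G
    x,y=e@-f,e@Y; return np.arctan2(x,-y),np.hypot(x,y),e@u
E
python3 - <<'E'
from h import *
np.set_printoptions(precision=1,suppress=True)
o,c=cap('wrist'); im=c['pixels'][:,:,::-1]
cv2.imwrite('pics/w3.png',cv2.resize(im[120:270,200:420],None,fx=3,fy=3)); print(o['q'].round(2),o['width'])
for l in ['lock_post']:
    for d in ctrl.tip_of(l,'wrist')[:3]:
        w=toW(d['location'],o,c); print(d['score'],w,lockang(w))
print(lockang([532,187.5,162.9]))
for a in [.75,.8]:
  p,R,_=post(a,70); print(p); step(p,R,o)
E
```

```text
[ 0.9 -0.  -1.2  2.3 -0.2  0.4  1.9] 91.78075424572327
0.64 [227.5 208.5 178.9] (np.float64(-2.3620117737467248), np.float64(190.24546697928992), np.float64(80.06797860194003))
0.62 [532.9 186.6 160.7] (np.float64(0.8058129820818758), np.float64(89.40096080247876), np.float64(-45.93780874419542))
(np.float64(0.8230081333020998), np.float64(89.1413536276881), np.float64(-43.92526691351409))
[443.4 118.5 362.5]
shift cm [-8.2 -4.5  4.4] rot deg [-3.4 -2.4 40.9] rows 5.0
[443.9 122.6 364. ]
shift cm [-8.5 -4.1  4.3] rot deg [-3.4 -2.5 38. ] rows 5.0
```

View pics/w3.png

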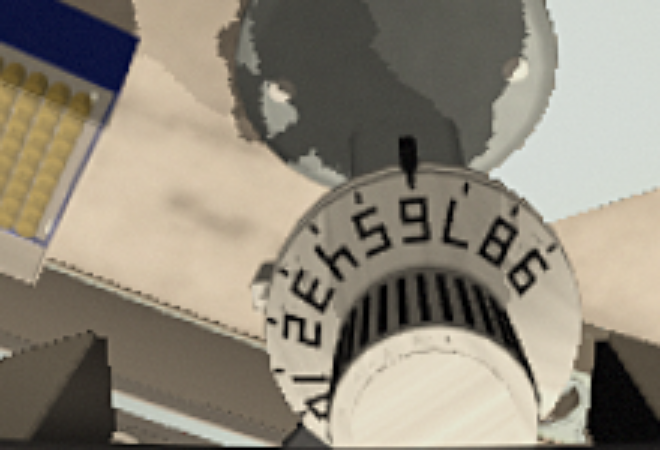

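```bash
python3 - <<'E'
from h import *
p,R,_=post(.81,110); step(p,R)
E
```

```text
shift cm [-8.25 -4.2   0.43] rot deg [-3.57 -2.37 37.46] rows 5.0
```

jog_arm(
  increments=[
    [[-2,-1,0.2],[-1,-0.5,7]],
    [[-4,-2,0.4],[-2,-1,15]],
    [[-6,-3,0.4],[-3,-2,23]],
    [[-8.2,-4.2,0.4],[-3.6,-2.4,30]],
    [[-8.2,-4.2,0.4],[-3.6,-2.4,37.5]],
    [[-8.2,-4.2,0.4],[-3.6,-2.4,37.5]],
    [[-8.2,-4.2,0.4],[-3.6,-2.4,37.5]],
    [[-8.2,-4.2,0.4],[-3.6,-2.4,37.5]],
  ],
  claw=-0.1,
)

```text
time_s: 10.95
eef_pos: [428.1, 112.7, 398.3]
orientation: [0.185, 0.062, 0.968, 0.156]
contact_force: [1.0, 0.7, 0.3]
width: 41.6
grip_force: 0.0
```

```bash
python3 - <<'E'
from h import *
o=ctrl.get_obs(); print(o['q'].round(2),o['width'])
p,R,_=post(.81,110); step(p,R)
o,c=cap('wrist','w4.png')
for d in ctrl.tip_of('lock_post','wrist')[:3]:
    w=toW(d['location'],o,c); print(d['score'],w,lockang(w))
E
```

```text
[ 0.67  0.15 -1.04  2.14 -0.03  0.46  1.13] 41.566445720922324
shift cm [-0.11  0.02 -0.1 ] rot deg [ 0.14 -0.15  0.16] rows 1.0
0.79 [532.87932485 188.09736427 162.87602001] (np.float64(0.8297495114951535), np.float64(89.84581368328111), np.float64(-44.44525852407937))
```

jog_arm(
  increments=[
    [[0,0,2.5],[0,0,0]],
    [[0,0,5],[0,0,0]],
    [[0,0,7],[0,0,0]],
    [[0,0,8],[0,0,0]],
    [[0,0,9],[0,0,0]],
    [[0,0,9.7],[0,0,0]],
    [[0,0,9.7],[0,0,0]],
  ],
  claw=0.1,
)

```text
time_s: 11.75
eef_pos: [465.1, 139.7, 312.5]
orientation: [0.185, 0.063, 0.968, 0.156]
contact_force: [0.2, -0.1, 0.2]
width: 50.1
grip_force: 0.0
```

```bash
python3 - <<'E'
from h import *
o=ctrl.get_obs(); print(o['q'].round(2),o['width'],o['ft_torque'])
o,c=cap('wrist','w5.png')
p,R,_=post(.81,12); step(p,R)
E
```

```text
[ 0.23  0.31 -0.69  2.18  0.34  0.25  0.74] 50.145499067318795 [-0.25659286  0.29754528 -0.05764092]
shift cm [-0.09 -0.01  0.02] rot deg [ 0.16 -0.15  0.03] rows 1.0
```

View pics/w5.png

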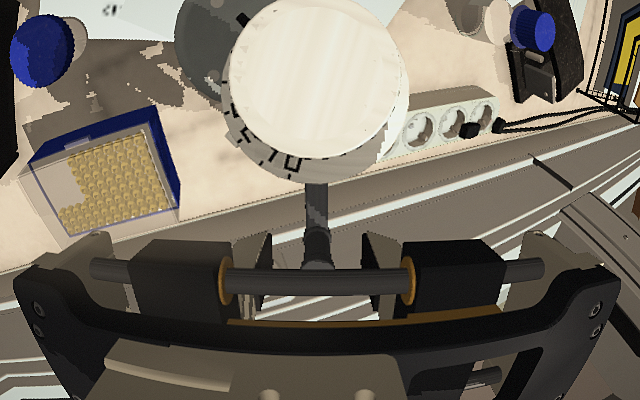

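```bash
python3 - <<'E'
from h import *
for a in [.75,.65,.55,.45,.35,.25,.15,.07,0,-.04]:
    p,R,_=post(a,12); print(a,end=' '); step(p,R)
E
```

```text
0.75 shift cm [-0.07 -0.54  0.02] rot deg [ 0.15 -0.15  3.47] rows 1.0
0.65 shift cm [ 0.02 -1.41  0.02] rot deg [ 0.15 -0.16  9.2 ] rows 2.0
0.55 shift cm [ 0.21 -2.27  0.01] rot deg [ 0.14 -0.17 14.93] rows 2.0
0.45 shift cm [ 0.48 -3.11  0.01] rot deg [ 0.13 -0.17 20.66] rows 3.0
0.35 shift cm [ 0.83 -3.92  0.01] rot deg [ 0.12 -0.18 26.39] rows 4.0
0.25 shift cm [ 1.26 -4.69  0.01] rot deg [ 0.11 -0.19 32.12] rows 4.0
0.15 shift cm [ 1.76 -5.41  0.01] rot deg [ 0.11 -0.19 37.85] rows 5.0
0.07 shift cm [ 2.21 -5.94  0.01] rot deg [ 0.1  -0.2  42.43] rows 5.0
0 shift cm [ 2.65 -6.38  0.01] rot deg [ 0.09 -0.2  46.44] rows 6.0
-0.04 shift cm [ 2.91 -6.62  0.01] rot deg [ 0.09 -0.2  48.73] rows 6.0
```

jog_arm(
  increments=[
    [[0,0,0],[0,0,0]],
    [[0,0,0],[0,0,0]],
    [[0,0,0],[0,0,0]],
  ],
  claw=-0.48,
)

```text
time_s: 12.1
eef_pos: [465.3, 139.3, 313.5]
orientation: [0.185, 0.064, 0.968, 0.156]
contact_force: [0.6, 0.6, -0.3]
width: 31.5
grip_force: 0.0
```

jog_arm(
  increments=[
    [[-0.1,-0.5,0],[0,0,3.5]],
    [[0,-1.4,0],[0,0,9.2]],
    [[0.2,-2.3,0],[0,0,15]],
    [[0.5,-3.1,0],[0,0,20.7]],
    [[0.8,-3.9,0],[0,0,26.4]],
    [[1.3,-4.7,0],[0,0,32]],
    [[1.8,-5.4,0],[0,0,37.8]],
    [[2.2,-5.9,0],[0,0,42.4]],
    [[2.6,-6.4,0],[0,0,46.4]],
    [[2.6,-6.4,0],[0,0,46.4]],
  ],
)

```text
time_s: 13.1
eef_pos: [436.6, 83.1, 283.2]
orientation: [0.108, 0.442, 0.864, 0.216]
contact_force: [0.2, 0.1, 0.4]
width: 23.9
grip_force: 0.0
```

```bash
python3 - <<'E'
from h import *
o=ctrl.get_obs(); print(o['q'].round(2),o['width'],o['ft_torque'])
for a in [0,-.04,-.08,-.12]:
    p,R,_=post(a,12,-90); print(a,end=' '); step(p,R)
E
```

```text
[ 0.3   0.3  -0.62  2.3   0.01  0.14  0.36] 23.877088901514668 [-0.28958466  0.26656295  0.00540318]
0 shift cm [0.1  0.05 0.03] rot deg [-0.01 -0.16 -0.27] rows 1.0
-0.04 shift cm [ 0.1  -0.3   0.03] rot deg [-0.01 -0.16 -0.27] rows 1.0
-0.08 shift cm [ 0.12 -0.65  0.03] rot deg [-0.01 -0.16 -0.27] rows 1.0
-0.12 shift cm [ 0.15 -1.    0.03] rot deg [-0.01 -0.16 -0.27] rows 1.0
```

jog_arm(
  increments=[
    [[0.1,-0.2,0],[0,0,0]],
    [[0.1,-0.4,0],[0,0,0]],
    [[0.1,-0.5,0],[0,0,0]],
    [[0.1,-0.5,0],[0,0,0]],
  ],
)

```text
time_s: 13.5
eef_pos: [433.3, 82.4, 281.5]
orientation: [0.109, 0.44, 0.865, 0.217]
contact_force: [2.7, 0.3, 1.1]
width: 23.8
grip_force: 1.3
```

jog_arm(
  increments=[
    [[0,-0.2,0],[0,0,0]],
    [[0,-0.3,0],[0,0,0]],
    [[0,-0.3,0],[0,0,0]],
  ],
)

```text
time_s: 13.8
eef_pos: [432.4, 81.7, 281.1]
orientation: [0.11, 0.439, 0.864, 0.219]
contact_force: [6.3, 4.9, 2.9]
width: 23.9
grip_force: 4.3
```

jog_arm(
  increments=[
    [[0,-0.3,0],[0,0,0]],
    [[0,-0.5,0],[0,0,0]],
    [[0,-0.5,0],[0,0,0]],
    [[0,-0.5,0],[0,0,0]],
  ],
)

```text
time_s: 14.2
eef_pos: [431.2, 80.7, 280.5]
orientation: [0.112, 0.438, 0.864, 0.221]
contact_force: [16.4, 14.2, 2.8]
width: 23.8
grip_force: 10.0
```

jog_arm(
  increments=[
    [[0,0.4,0],[0,0,0]],
    [[0,0.7,0],[0,0,0]],
    [[0,0.7,0],[0,0,0]],
    [[0,0.7,0],[0,0,0]],
  ],
  claw=0.1,
)

```text
time_s: 14.6
eef_pos: [431.5, 81.3, 280.2]
orientation: [0.108, 0.44, 0.865, 0.216]
contact_force: [-0.5, -0.2, -0.4]
width: 48.7
grip_force: 0.0
```

jog_arm(
  increments=[
    [[0,0,-2],[0,0,0]],
    [[0,0,-4.5],[0,0,0]],
    [[0,0,-8],[0,0,0]],
    [[0,0,-12],[0,0,0]],
    [[0,0,-14],[0,0,0]],
    [[0,0,-14],[0,0,0]],
    [[0,0,-14],[0,0,0]],
  ],
)

```text
time_s: 15.3
eef_pos: [379.1, 42.4, 405.5]
orientation: [0.111, 0.441, 0.864, 0.216]
contact_force: [0.6, -0.9, -0.2]
width: 50.4
grip_force: 0.0
```

```bash
python3 - <<'E'
from h import *
R,u=frame(PSI,28,-20); step(G+260*u,R)
o,c=cap('wrist','w6.png'); print(o['q'].round(2))
for d in ctrl.tip_of('lock_post','wrist')[:3]:
    w=toW(d['location'],o,c); print(d['score'],w,lockang(w))
E
```

```text
shift cm [8.81 0.52 0.83] rot deg [ 5.000e-02  1.000e-01 -7.002e+01] rows 9.0
[ 1.19 -0.02 -1.23  2.22 -0.54  0.58  0.98]
0.6 [503.16798446 130.49677416 131.48524628] (np.float64(0.004796022473906028), np.float64(89.78836851859377), np.float64(-44.98219420022276))
```

View pics/w6.png

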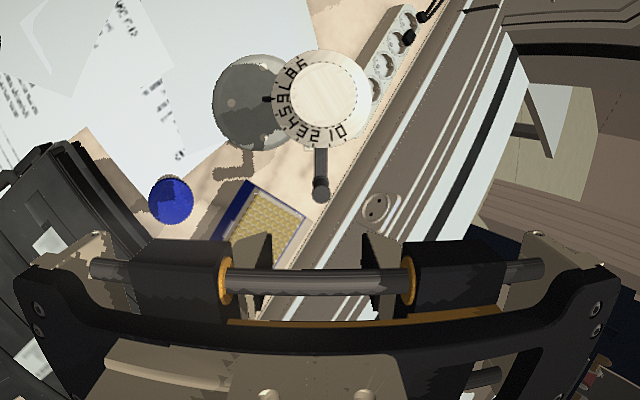

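The wrist picture shows the 6 (283,99) at the pointer (265,99). The lever points straight to the stand's right, with its post at (320,190), and measures about 0.005 rad. The gripper is clear.

```bash
python3 -c "
from station import ctrl
print(ctrl.sign_off())"
```

```text
the job is handed in; nothing more can be done
None
```

The sleeve is clicked in at 6, the lock lever is fully home against its stop and released, and I saw no sign of contact with the bottle, pot or tip box; the job is handed in at about 15 s of the 54 s allowed.

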